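# Collar the port and poise the dosing syringe

## Task

Make the culture tub with the tall upright port ready for dosing: slip the steel collar down over the port until it sits flat on the lid, and let go of it. Then draw the big syringe up out of its stand, carry it upright over the jars without disturbing them, and finish while still holding it still and upright in the gripper, nozzle down, with the tip straight over the port's rubber top and about 1 cm above it. The nozzle must stay clean: never let the syringe touch the tub, the port or the collar.

Things in the scene. Friction and masses are not known exactly. Their poses are not given: they have to be found in the camera images.
- port_tub: fixed clear square tub of pale culture, 140 mm wide, with a flat white lid 150 mm wide, its top 90 mm above the table. Origin: centre of its underside, z up. An upright grey port, 18 mm in diameter, 30 mm tall, top edge bevelled to 14 mm over the last 3 mm, stands on the lid 30 mm from its centre towards the tub's own -x
- port_top (a point): centre of the port's top, 120 mm above the table, covered by a black rubber disc 12 mm in diameter; z up
- port_foot (a point): point on the port's axis at the level of the lid's top, 90 mm above the table; z up
- plain_tub: a fixed tub of the same make and size (lid top 90 mm above the table) that has only a flat grey vent disc, 42 mm in diameter and 6 mm high, in place of the port. Not part of the job, and it may stand on either side of the other tub. Origin: centre of its underside
- collar: loose plain steel ring, 40 mm outside diameter, 22 mm bore, 22 mm tall, 0.1 to 0.2 kg, lying flat on the table. Origin: centre of its underside, z along its axis; it is the same either way up
- stand: fixed syringe stand, 70 x 70 mm, 62 mm tall: a grey block with an upright hole 34 mm in diameter through which the syringe's barrel stands; the barrel's shoulder rests on a ledge 22 mm above the table. Origin: centre of its underside, on the hole's axis
- syringe: loose white syringe, one rigid piece, 146 mm long, 0.07 to 0.14 kg, nozzle down in the stand, tip 4 mm above the table. Origin: nozzle tip; z up the axis. Nozzle 8 mm in diameter, 18 mm long; barrel 30 mm in diameter, z = 18 to 118 mm, the stand hides it up to 58 mm; then a flange 48 mm along its x, 26 mm along its y (fingers closing along y pass beside it); plunger with thumb disc to 146 mm
- barrel_grip (a point): point on the syringe's axis 98 mm above the nozzle's tip, at the upper part of the barrel: a good height for the TCP when gripping from above; axes as the syringe. The flange's top is at 121 mm
- jar0: loose closed jar of amber glass with a metal cap, 66 mm in diameter, 150 mm tall, one of three in a row between the syringe's stand and the tubs; to be left alone. Origin: centre of its underside
- jar1: loose closed jar of amber glass with a metal cap, 66 mm in diameter, 150 mm tall, one of three in a row between the syringe's stand and the tubs; to be left alone. Origin: centre of its underside
- jar2: loose closed jar of amber glass with a metal cap, 66 mm in diameter, 150 mm tall, one of three in a row between the syringe's stand and the tubs; to be left alone. Origin: centre of its underside
Not all that is in view belongs to the job. Leave any purple or turquoise look-alike of the port_tub alone. There is more than one size of the collar; the job needs the larger.

How it is judged:
On the way, in this order (a step that is already met when the one before it is completed fails the run):
1. the collar sits flat on the lid around the port and is let go (horizontal distance between collar and port_foot below 0.004 m and z of collar in the frame of port_foot between -0.003 and 0.003 m and angle between collar's own z axis and vertical below 0.06 rad and contact force between the fingers and collar below 0.1 N), for 0.3 s.
2. the syringe is drawn up out of its stand in the gripper (height (world z) of syringe above 0.066 m and contact force between the fingers and syringe above 1 N), for 0.1 s.
At the end, for the whole second after the job is handed in: Collar released, flat on the lid around the port (centred to 4 mm, within 3 mm of the lid, tilt under 0.06 rad). Syringe held by the fingers alone, still (under 20 mm/s), upright to 0.1 rad, tip within 6 mm sideways of the port top's centre and 3 to 20 mm above it, touching no tub or collar (all of step 1 and horizontal distance between syringe and port_top below 0.006 m and z of syringe in the frame of port_top between 0.003 and 0.02 m and angle between syringe's own z axis and vertical below 0.1 rad and height (world z) of syringe above 0.1 m and linear speed of syringe below 0.02 m/s and contact force between the fingers and syringe above 1 N and contact force between syringe and port_tub below 0.05 N and contact force between syringe and collar below 0.05 N); the arm keeps its last pose, push and grip.
It fails at once if a jar is shoved more than 2 cm or tipped (distance of any of jar0, jar1, jar2 from where it was at the start of the episode above 0.02 m or angle between any of jar0, jar1, jar2's own z axis and vertical above 0.2 rad).
It fails at once if the syringe touches the tub with the port, or the collar (contact force between syringe and port_tub above 0.3 N or contact force between syringe and collar above 0.3 N).
It fails at once if the syringe is tipped far over (more than 0.5 rad from upright) (angle between syringe's own z axis and vertical above 0.5 rad).
It also fails if it takes over 66 s, if anything falls off the work surface, if the arm or the gripper's body presses on something with over 40 N, if the wrist force passes 120 N, or if a joint passes its speed limit or range.

## Robot

A 7-joint arm with a two-finger parallel gripper is mounted at the origin on the work surface. World frame = base frame: x ahead of the robot, y to its left, z up, the work surface at z = 0. Lengths are in m, angles in rad, forces in N, time in s.
With the tool pointing down it reaches from about 0.4 to 0.85 m from the base axis. Payload 4.5 kg.
Tool frame: the origin (TCP) lies between the finger pads, 19 mm behind the fingertips; this is the grasp point; z points along the fingers, y is the direction in which the jaws open and shut (so a half turn about z gives the same grasp; the last joint's range is limited). The gripper opens to 88 mm and grips with 3 to 60 N. Pads are 18 mm wide; open, the fingers measure 123 mm over their backs; the gripper's body (75 mm by 187 mm) begins 45 mm behind the grasp point.
Start: joints at [1.19, 0.689, -0.195, 1.565, 0.157, 0.902, -0.215], TCP at [0.252, -0.572, 0.257] pointing down, gripper open.
Joint ranges: [-3.01, 3.01], [-0.46, 2.08], [-1.47, 1.51], [0.13, 2.56], [-1, 4.14], [0.04, 2.09], [-2.66, 2.66]. Speed limits (rad/s): [2.57, 2.57, 3.14, 3.14, 3.14, 3.14, 3.14].

## Interface

Orientations are given as a unit quaternion [x, y, z, w].
In Python, from plant import r gives the robot as it stands. The module is installed in compiled form; this text tells all that it offers.
- The arm moves only by the shell command python3 -m jog 'ROWS' [FORCE]. ROWS is JSON, a list of rows, each an object with "translation": the shift along the tool's x, y, z in units of 40 mm (1.0 is 40 mm), a list of three; "twist": the turn about the tool's z in units of 6 degrees (1.0 is 6 degrees); "claw": the opening in per cent of the stroke, from 0 (shut) to 100 (fully open). A call has 1 to 20 rows; each row shifts and turns the commanded pose from where the row before left it, along the tool's axes as they then stand; what a row does not reach is not made up. A row lasts 1/12 s, in which the tool goes at most 41.7 mm and 7.16 degrees, less where a joint would pass 70% of its speed; a pose out of reach is approached as far as the arm can. A call is refused whole if a number of a shift passes 1 or a number of a turn 1, either way. A call with a gripper value outside its range is refused whole. The fingers move at their own pace and stop on an object; FORCE is the grip in N (left out, the last holds). Time passes only in rows, so rows that do not move let the fingers close. It gives the time, the measured TCP pose, the force and the opening at its end, in the units of the state.
- r.get_state(): the state, without advancing time (a new reading comes with each control period).
- r.snapshot(name): name is "side" or "top"; returns a dict with "img" (400x640x3 uint8, red, green, blue), "fx", "fy", "cx", "cy" (pixels), "origin" and "rotation" of the camera in the world. Camera axes: x right, y up, looking along -z (the intrinsics and any distortion apply to the point x, -y, -z); pixel columns grow to the right and rows downward; lengths in m; the calibration is good to about 2 mm. A picture is of the moment at which its call begins. There is no depth.
- r.finish_job(): hands the job in, once; it reports no verdict.
Trained networks look in the newest picture that a camera, given by its name, has taken for a name from the list of things; names that differ only in an ending like _2 or _b are one class to them, and where a whole thing is asked for, a point or a joint stands for the part that bears it (a point fixed in the world has none). Each returns a list of dicts, best first, with "confidence" (0 to 1); they miss things now and then, are a little off and sometimes report something else, mostly with a low value. They report only what shows in the picture. A call takes as long as a camera call. They do not tell look-alikes from the thing itself.
- r.spot_in(label, camera): "rect" ([left, top, right, bottom] in pixels, round what is visible of it).
- r.spot_point(label, camera): "location" ([row, column] in pixels: a listed point, or the origin of a listed thing).
The state is a dict: "clock": time; "q": joint angles; "qd": joint speeds; "joint_torque": joint torques, N m; "tool_pos": TCP position; "eef_rot": TCP orientation; "contact_force": force on the tool from outside, world axes, zero at the start; "moment": the same for the moment, N m; "opening": opening from 0.0 (shut) to 1.0 (fully open).
Only numpy, scipy, OpenCV 4.12 (cv2) and the standard library are available. Lean on these libraries where they do the work, as an engineer would, in place of code of your own. Each camera call takes 0.05 s, during which the arm holds its last target. There are 200 camera calls.

## Working session

There is one attempt and no reset: what is moved stays moved. The work goes in short steps, Python scripts to look and compute and a shell command to move; the robot and the scene stay as the last step left them, time stands still between calls to the robot, and variables do not carry over. Pictures are saved under pics/ and viewed, about 8 in all and at most 12, crops included, and the job is handed in when it is done.

```bash
mkdir -p pics; cat > h.py <<'E'
import numpy as np, cv2
from plant import r
def ray(s,row,col):
    R=np.array(s["rotation"]); 
    if R.shape!=(3,3):
        from scipy.spatial.transform import Rotation as Q; R=Q.from_quat(R).as_matrix()
    d=R@np.array([(col-s["cx"])/s["fx"],-(row-s["cy"])/s["fy"],-1.0])
    return np.array(s["origin"]),d
def atz(s,row,col,z):
    o,d=ray(s,row,col); return o+d*(z-o[2])/d[2]
def proj(s,p):
    R=np.array(s["rotation"])
    if R.shape!=(3,3):
        from scipy.spatial.transform import Rotation as Q; R=Q.from_quat(R).as_matrix()
    c=R.T@(np.array(p)-np.array(s["origin"]))
    return s["cy"]+s["fy"]*c[1]/c[2]*1.0, s["cx"]-s["fx"]*c[0]/c[2]
def save(n,img): cv2.imwrite("pics/"+n,cv2.cvtColor(np.ascontiguousarray(img),cv2.COLOR_RGB2BGR))
E
python3 - <<'E'
from h import *
Z=dict(port_tub=0,port_top=.12,port_foot=.09,plain_tub=0,collar=0,stand=0,syringe=.004,barrel_grip=.102,jar0=0)
for c in ("top","side"):
    s=r.snapshot(c); save(c+"0.png",s["img"])
    print(c,{k:np.round(v,3).tolist() for k,v in s.items() if k!="img"})
    for n,z in Z.items():
        for d in r.spot_point(n,c)[:4]:
            l=d["location"]; print(n,round(d["confidence"],2),np.round(l,1),np.round(atz(s,*l,z),4))
print(r.get_state())
E
```

```text
top {'fx': 475.918, 'fy': 475.918, 'cx': 312.434, 'cy': 197.702, 'origin': [0.34, -0.017, 1.174], 'rotation': [0.078, -0.066, -0.654, 0.75]}
port_tub 0.93 [319.1 376.8] [ 0.3078 -0.1724  0.    ]
port_tub 0.9 [125.2 339.6] [ 0.7809 -0.023   0.    ]
port_tub 0.63 [211.6 331.1] [ 0.5517 -0.0305  0.    ]
port_top 0.77 [334.7 381.3] [ 0.2803 -0.1696  0.12  ]
port_top 0.77 [120.2 337.3] [ 0.7473 -0.0155  0.12  ]
port_top 0.61 [215.5 332.3] [ 0.5216 -0.0329  0.12  ]
port_foot 0.93 [330.8 379.2] [ 0.2862 -0.1684  0.09  ]
port_foot 0.64 [218.9 330.9] [ 0.5185 -0.0312  0.09  ]
port_foot 0.56 [118.9 335. ] [ 0.7615 -0.0095  0.09  ]
plain_tub 0.94 [225.7 464.4] [ 0.5616 -0.3633  0.    ]
collar 0.61 [228.7 171.7] [0.4548 0.3568 0.    ]
collar 0.48 [231.3 203.8] [0.4593 0.2764 0.    ]
stand 0.55 [183.7 187.9] [0.5735 0.3386 0.    ]
barrel_grip 0.69 [168.9 176.1] [0.5843 0.3417 0.102 ]
barrel_grip 0.45 [179.8 185.4] [0.5615 0.3152 0.102 ]
jar0 0.92 [138.  261.5] [0.7189 0.1728 0.    ]
jar0 0.81 [207.6 252.1] [0.5348 0.1672 0.    ]
jar0 0.73 [177.4 251.8] [0.6118 0.1806 0.    ]
jar0 0.39 [181.8 188.
[... 1311 characters left out ...]
, 'q': array([ 1.18978467,  0.68908267, -0.19459908,  1.56528015,  0.15726848,
        0.90254357, -0.2151174 ]), 'qd': array([-8.90830982e-04, -5.66604154e-05,  1.48951202e-04, -2.73929711e-04,
        1.46230836e-03,  3.47012151e-04,  5.24432808e-04]), 'joint_torque': array([-1.81015466e-04, -5.27497029e+01, -1.26675390e+00, -1.53746259e+01,
       -5.17869007e-02, -9.06407004e-04, -1.27629352e-06]), 'tool_pos': array([ 0.25192082, -0.57200009,  0.25745881]), 'eef_rot': array([9.78570227e-01, 2.05913353e-01, 2.01589251e-05, 2.87951499e-05]), 'contact_force': array([ 0.46805468,  0.16899666, -0.36927255]), 'moment': array([0.02756217, 0.00495437, 0.01057234]), 'opening': 0.9990869775079197}
```

View pics/top0.png

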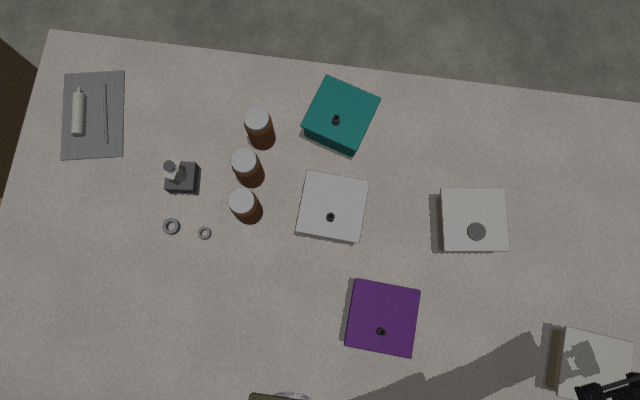

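View pics/side0.png

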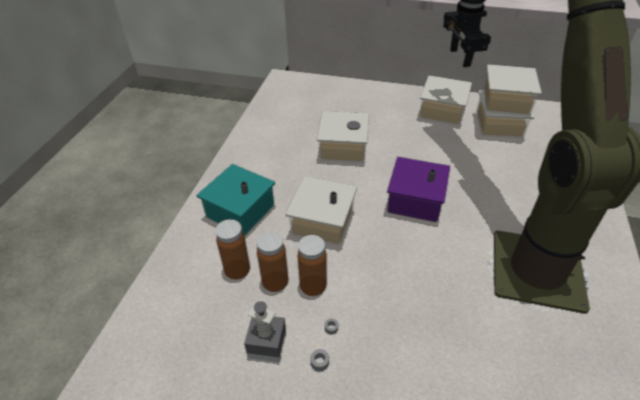

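```bash
python3 - <<'E'
from h import *
a=cv2.imread("pics/top0.png");b=cv2.imread("pics/side0.png")
f=lambda i,c,r_:cv2.resize(i[r_:r_+85,c:c+100],None,fx=3.5,fy=3.5,interpolation=cv2.INTER_CUBIC)
cv2.imwrite("pics/crop1.png",np.vstack([np.hstack([f(a,140,158),f(a,285,165)]),np.hstack([f(b,240,290),f(b,285,165)])]))
st,ss=r.snapshot("top"),r.snapshot("side")
def tri(p,q):
    o,d=ray(st,*p);o2,d2=ray(ss,*q);d/=np.linalg.norm(d);d2/=np.linalg.norm(d2)
    t=np.linalg.lstsq(np.c_[d,-d2],o2-o,rcond=None)[0];x,y=o+d*t[0],o2+d2*t[1]
    return np.round((x+y)/2,4),np.linalg.norm(x-y).round(4)
for n in("port_top","port_foot","collar","syringe","barrel_grip","stand","port_tub"):
    P=[d["location"] for d in r.spot_point(n,"top")];Q=[d["location"] for d in r.spot_point(n,"side")]
    print(n,[(*tri(p,q),np.round(p),np.round(q)) for p in P for q in Q if tri(p,q)[1]<.012 and -.02<tri(p,q)[0][2]<.16])
E
```

```text
port_top [(array([ 0.2816, -0.1728,  0.1131]), np.float64(0.0051), array([335., 382.]), array([172., 432.])), (array([ 0.7571, -0.0165,  0.1079]), np.float64(0.0074), array([120., 338.]), array([184., 242.])), (array([ 0.5167, -0.0257,  0.1204]), np.float64(0.001), array([217., 329.]), array([194., 334.]))]
port_foot [(array([ 0.5227, -0.0332,  0.0934]), np.float64(0.0035), array([216., 332.]), array([199., 333.])), (array([ 0.755 , -0.0127,  0.0983]), np.float64(0.0026), array([121., 336.]), array([188., 243.]))]
collar [(array([ 0.4545,  0.3501, -0.0016]), np.float64(0.0041), array([230., 174.]), array([360., 321.])), (array([0.4421, 0.3214, 0.0895]), np.float64(0.0032), array([230., 174.]), array([327., 332.])), (array([0.4539, 0.2756, 0.0092]), np.float64(0.0055), array([232., 203.]), array([327., 332.]))]
syringe [(array([ 0.5811,  0.3494, -0.0016]), np.float64(0.0031), array([180., 184.]), array([347., 266.]))]
barrel_grip [(array([0.5782, 0.3438, 0.1104]), np.float64(0.0049), array([169., 174.]), array([317., 263.]))]
stand []
port_tub [(array([ 0.319 , -0.1745, -0.0032]), np.float64(0.0039), array([314., 378.]), array([201., 414.])), (array([ 0.5448, -0.0258,  0.0194]), np.float64(0.0045), array([212., 329.]), array([220., 324.])), (array([ 0.7787, -0.0202,  0.0074]), np.float64(0.0019), array([124., 339.]), array([210., 241.]))]
```

View pics/crop1.png

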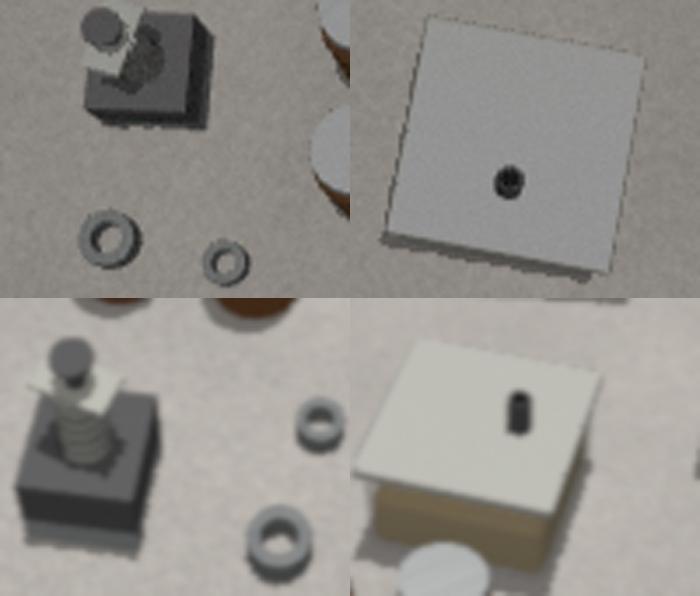

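```bash
cat >> h.py <<'E'
from scipy.spatial.transform import Rotation as Q
def go(x,y,z,psi=None):
    s=r.get_state(); M=Q.from_quat(s["eef_rot"]).as_matrix(); p=s["tool_pos"]
    d=M.T@(np.array([x,y,z])-p)/.04; ps=np.degrees(np.arctan2(M[1,0],M[0,0]))
    tw=None if psi is None else (-((psi-ps+90)%180-90)/6).round(2)
    print("t",s["clock"].__round__(2),"pos",p.round(4),"psi",ps.round(2),"tiltz",M[:,2].round(3),"units",d.round(2),"twist",tw,"F",s["contact_force"].round(1),"open",round(s["opening"],3),"q7",s["q"][6].round(2))
E
python3 - <<'E'
from h import *
st,ss=r.snapshot("top"),r.snapshot("side")
def T(u,v,z): return atz(st,v/3.5+(158 if u<350 else 165),(u/3.5+140 if u<350 else (u-350)/3.5+285),z).round(4)
def S(u,v,z): return atz(ss,(v-298)/3.5+(290 if u<350 else 165),(u/3.5+240 if u<350 else (u-350)/3.5+285),z).round(4)
L=np.array([T(*c,.09)[:2] for c in((427,15),(645,58),(610,273),(385,238))]);print("lidT",L,L.mean(0),[np.linalg.norm(L[i]-L[i-1]).round(3) for i in range(4)])
L=np.array([S(*c,.09)[:2] for c in((420,340),(602,375),(553,513),(355,473))]);print("lidS",L,L.mean(0),[np.linalg.norm(L[i]-L[i-1]).round(3) for i in range(4)])
print("port",T(509,180,.12),S(518,396,.12))
print("ring",T(109,238,.022),S(280,537,.022),"hole bottom",)
print("disc",T(102,27,.150),S(72,358,.150))
print("flT",[T(*c,.123) for c in((147,10),(82,64),(118,75))])
print("flS",[S(*c,.123) for c in((32,383),(107,412),(125,377))])
print("stand top T",[T(*c,.062) for c in((115,8),(195,12),(185,112),(85,107))],"S",[S(*c,.062) for c in((40,390),(158,397),(133,502),(20,487))])
go(.46,-.3,.27)
E
```

```text
lidT [[ 0.628   0.0398]
 [ 0.6184 -0.1088]
 [ 0.4722 -0.1025]
 [ 0.4748  0.046 ]] [ 0.54835  -0.031375] [np.float64(0.153), np.float64(0.149), np.float64(0.146), np.float64(0.149)]
lidS [[ 0.614  -0.1022]
 [ 0.4698 -0.0956]
 [ 0.4759  0.0501]
 [ 0.6207  0.0453]] [ 0.5451 -0.0256] [np.float64(0.148), np.float64(0.144), np.float64(0.146), np.float64(0.145)]
port [ 0.5189 -0.029   0.12  ] [ 0.5191 -0.028   0.12  ]
ring [0.459  0.3524 0.022 ] [0.456  0.3583 0.022 ] hole bottom
disc [0.5785 0.3425 0.15  ] [0.5755 0.3464 0.15  ]
flT [array([0.6001, 0.325 , 0.123 ]), array([0.5585, 0.36  , 0.123 ]), array([0.5544, 0.3353, 0.123 ])]
flS [array([0.6006, 0.3515, 0.123 ]), array([0.5535, 0.359 , 0.123 ]), array([0.5507, 0.3354, 0.123 ])]
stand top T [array([0.6136, 0.3671, 0.062 ]), array([0.6183, 0.3116, 0.062 ]), array([0.5475, 0.3051, 0.062 ]), array([0.5416, 0.3737, 0.062 ])] S [array([0.6147, 0.321 , 0.062 ]), array([0.5438, 0.3087, 0.062 ]), array([0.5374, 0.3772, 0.062 ]), array([0.6037, 0.3838, 0.062 ])]
t 1.9 pos [ 0.2519 -0.572   0.2574] psi 23.77 tiltz [ 0. -0. -1.] units [ 7.5  -4.13 -0.31] twist None F [ 0.   0.9 -0.3] open 0.998 q7 -0.22
```

```bash
python3 -m jog '[{"translation":[0,0,0],"twist":-1,"claw":100},{"translation":[0,0,0],"twist":-1,"claw":100},{"translation":[0,0,0],"twist":-1,"claw":100},{"translation":[0,0,0],"twist":-1,"claw":100},{"translation":[0,0,0],"twist":-1,"claw":100},{"translation":[0,0,0],"twist":-1,"claw":100},{"translation":[0,0,0],"twist":-1,"claw":100},{"translation":[0,0,0],"twist":-1,"claw":100},{"translation":[0,0,0],"twist":-1,"claw":100},{"translation":[0,0,0],"twist":-1,"claw":100},{"translation":[0,0,0],"twist":-1,"claw":100},{"translation":[0,0,0],"twist":0,"claw":100}]'; python3 -c "
from h import *
go(.457,-.3,.27,90)
go(.457,.355,.27,90)"
```

```text
clock: 2.9
tool_pos: [0.2516, -0.5721, 0.2573]
eef_rot: [0.708, 0.706, 0.0, -0.0]
contact_force: [-0.2, 0.4, 0.1]
opening: 0.999
t 2.9 pos [ 0.2516 -0.5721  0.2573] psi 89.89 tiltz [ 0.  0. -1.] units [ 6.81  5.12 -0.32] twist -0.02 F [-0.2  0.4  0.1] open 0.999 q7 0.72
t 2.9 pos [ 0.2516 -0.5721  0.2573] psi 89.89 tiltz [ 0.  0. -1.] units [23.19  5.09 -0.31] twist -0.02 F [-0.2  0.4  0.1] open 0.999 q7 0.72
```

```bash
python3 -m jog '[{"translation":[0.7,0.65,-0.1],"twist":0,"claw":100},{"translation":[0.7,0.65,-0.1],"twist":0,"claw":100},{"translation":[0.7,0.65,-0.1],"twist":0,"claw":100},{"translation":[0.7,0.65,0],"twist":0,"claw":100},{"translation":[0.7,0.65,0],"twist":0,"claw":100},{"translation":[0.7,0.65,0],"twist":0,"claw":100},{"translation":[0.7,0.65,0],"twist":0,"claw":100},{"translation":[0.7,0.65,0],"twist":0,"claw":100},{"translation":[0.9,0,0],"twist":0,"claw":100},{"translation":[0.9,0,0],"twist":0,"claw":100},{"translation":[0.9,0,0],"twist":0,"claw":100},{"translation":[0.9,0,0],"twist":0,"claw":100},{"translation":[0.9,0,0],"twist":0,"claw":100},{"translation":[0.9,0,0],"twist":0,"claw":100},{"translation":[0.9,0,0],"twist":0,"claw":100},{"translation":[0.9,0,0],"twist":0,"claw":100},{"translation":[0.9,0,0],"twist":0,"claw":100},{"translation":[0.9,0,0],"twist":0,"claw":100},{"translation":[0.9,0,0],"twist":0,"claw":100},{"translation":[0.9,0,0],"twist":0,"claw":100}]' && python3 -c "
from h import *
go(.457,.355,.1,90)"
```

```text
clock: 4.57
tool_pos: [0.4625, 0.0848, 0.2697]
eef_rot: [0.71, 0.704, 0.0, 0.0]
contact_force: [0.1, -0.7, 0.3]
opening: 1.004
t 4.57 pos [0.4625 0.0848 0.2697] psi 89.56 tiltz [ 0.001 -0.    -1.   ] units [ 6.75 -0.19  4.24] twist -0.07 F [ 0.1 -0.7  0.3] open 1.004 q7 -0.66
```

```bash
python3 -m jog '[{"translation":[0.85,-0.02,0],"twist":-0.07,"claw":100},{"translation":[0.85,-0.02,0],"twist":0,"claw":100},{"translation":[0.85,-0.02,0],"twist":0,"claw":100},{"translation":[0.85,-0.02,0],"twist":0,"claw":100},{"translation":[0.85,-0.02,0],"twist":0,"claw":100},{"translation":[0.85,-0.02,0.3],"twist":0,"claw":100},{"translation":[0.85,-0.02,0.4],"twist":0,"claw":100},{"translation":[0.7,-0.05,0.5],"twist":0,"claw":100},{"translation":[0.1,0,0.8],"twist":0,"claw":100},{"translation":[0,0,0.8],"twist":0,"claw":100},{"translation":[0,0,0.8],"twist":0,"claw":100},{"translation":[0,0,0.6],"twist":0,"claw":100},{"translation":[0,0,0],"twist":0,"claw":100},{"translation":[0,0,0],"twist":0,"claw":100}]' && python3 - <<'E'
from h import *
go(.457,.355,.022,90)
a=r.snapshot("top");b=r.snapshot("side");tp=r.get_state()["tool_pos"]
f=lambda s,c,r_:cv2.resize(s["img"][r_:r_+100,c:c+100],None,fx=4,fy=4,interpolation=cv2.INTER_CUBIC)
save("c2.png",np.hstack([f(a,130,165),f(b,265,290)]))
print("tcp px",proj(a,tp),proj(b,tp),"ring px", proj(a,(.457,.355,.022)),proj(b,(.457,.355,.022)))
E
```

```text
clock: 5.73
tool_pos: [0.4539, 0.3528, 0.1008]
eef_rot: [0.707, 0.708, -0.001, 0.0]
contact_force: [0.2, 0.9, -0.1]
opening: 1.0
t 5.73 pos [0.4539 0.3528 0.1008] psi 90.09 tiltz [-0.001 -0.002 -1.   ] units [0.06 0.08 1.97] twist 0.02 F [ 0.2  0.9 -0.1] open 1.0 q7 -1.2
tcp px (np.float64(222.42690175605244), np.float64(159.66651435307426)) (np.float64(336.4532965786825), np.float64(320.33383580348027)) ring px (np.float64(226.67174711387617), np.float64(169.94708700084593)) (np.float64(356.69413632730846), np.float64(319.9386632352894))
```

View pics/c2.png

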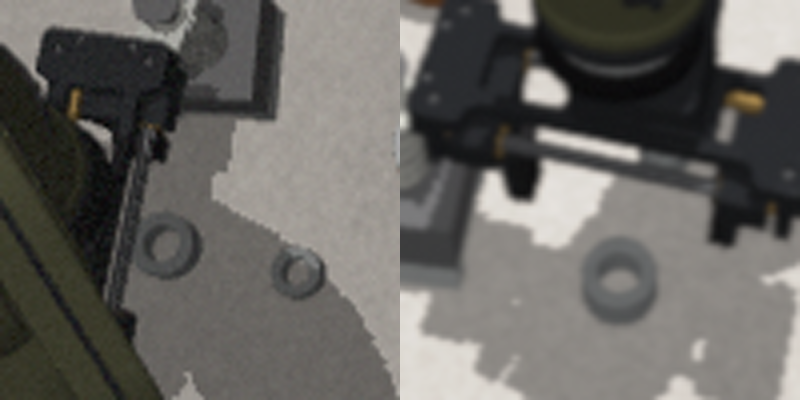

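```bash
python3 -m jog '[{"translation":[0,0,-1],"twist":0,"claw":65},{"translation":[0,0,0],"twist":-1,"claw":65},{"translation":[0,0,0],"twist":-1,"claw":65},{"translation":[0,0,0],"twist":-1,"claw":65},{"translation":[0,0,0],"twist":-1,"claw":65},{"translation":[0,0,0],"twist":-1,"claw":65},{"translation":[0,0,0],"twist":-1,"claw":65},{"translation":[0,0,0],"twist":-1,"claw":65},{"translation":[0,0,0],"twist":-1,"claw":65},{"translation":[0,0,0],"twist":-1,"claw":65},{"translation":[0,0,0],"twist":-1,"claw":65},{"translation":[0,0,0],"twist":-1,"claw":65},{"translation":[0,0,0],"twist":-1,"claw":65},{"translation":[0,0,0],"twist":-1,"claw":65},{"translation":[0,0,0],"twist":-0.7,"claw":65},{"translation":[0,0,0],"twist":0,"claw":65},{"translation":[0,0,0],"twist":0,"claw":65}]' && python3 -c "
from h import *
go(.4575,.355,.022,172)"
```

```text
clock: 7.25
tool_pos: [0.4553, 0.3534, 0.143]
eef_rot: [0.068, 0.998, 0.001, 0.001]
contact_force: [0.3, 0.1, -0.1]
opening: 0.649
t 7.25 pos [0.4553 0.3534 0.143 ] psi 172.18 tiltz [ 0.002  0.001 -1.   ] units [-0.04  0.04  3.03] twist 0.03 F [ 0.3  0.1 -0.1] open 0.649 q7 -0.06
```

```bash
python3 -m jog '[{"translation":[-0.05,0.05,0.5],"twist":0,"claw":65},{"translation":[0,0,0.6],"twist":0,"claw":65},{"translation":[0,0,0.6],"twist":0,"claw":65},{"translation":[0,0,0.6],"twist":0,"claw":65},{"translation":[0,0,0.4],"twist":0,"claw":65},{"translation":[0,0,0.3],"twist":0,"claw":65},{"translation":[0,0,0],"twist":0,"claw":65},{"translation":[0,0,0],"twist":0,"claw":30},{"translation":[0,0,0],"twist":0,"claw":30},{"translation":[0,0,0],"twist":0,"claw":30},{"translation":[0,0,0],"twist":0,"claw":30},{"translation":[0,0,0],"twist":0,"claw":30},{"translation":[0,0,0],"twist":0,"claw":30},{"translation":[0,0,0],"twist":0,"claw":30},{"translation":[0,0,0],"twist":0,"claw":30}]' 20 && python3 -c "
from h import *
go(.519,-.0285,.26,172)"
```

```text
clock: 8.5
tool_pos: [0.457, 0.3555, 0.0224]
eef_rot: [0.066, 0.998, 0.001, 0.001]
contact_force: [-0.3, -0.6, 6.0]
opening: 0.44
t 8.5 pos [0.457  0.3555 0.0224] psi 172.38 tiltz [ 0.001  0.001 -1.   ] units [-2.82 -9.3  -5.95] twist 0.06 F [-0.3 -0.6  6. ] open 0.44 q7 -0.22
```

```bash
python3 -m jog '[{"translation":[0,0,-0.3],"twist":0,"claw":20},{"translation":[0,0,-0.8],"twist":0,"claw":20},{"translation":[0,0,-0.9],"twist":0,"claw":20},{"translation":[0,0,-0.9],"twist":0,"claw":20},{"translation":[0,0,-0.9],"twist":0,"claw":20},{"translation":[0,0,-0.9],"twist":0,"claw":20},{"translation":[0,0,-0.8],"twist":0,"claw":20},{"translation":[0,0,-0.4],"twist":0,"claw":20},{"translation":[-0.25,-0.8,0],"twist":0,"claw":20},{"translation":[-0.25,-0.8,0],"twist":0,"claw":20},{"translation":[-0.25,-0.8,0],"twist":0,"claw":20},{"translation":[-0.25,-0.8,0],"twist":0,"claw":20},{"translation":[-0.25,-0.8,0],"twist":0,"claw":20},{"translation":[-0.25,-0.8,0],"twist":0,"claw":20},{"translation":[-0.25,-0.8,0],"twist":0,"claw":20},{"translation":[-0.25,-0.8,0],"twist":0,"claw":20},{"translation":[-0.25,-0.8,0],"twist":0,"claw":20},{"translation":[-0.25,-0.8,0],"twist":0,"claw":20},{"translation":[-0.25,-0.8,0],"twist":0,"claw":20},{"translation":[0,-0.4,0],"twist":0,"claw":20}]' 25 && python3 -c "
from h import *
go(.519,-.0285,.15,172)"
```

```text
clock: 10.17
tool_pos: [0.517, -0.0301, 0.2571]
eef_rot: [0.069, 0.998, -0.002, -0.0]
contact_force: [1.1, -0.0, -1.2]
opening: 0.444
t 10.17 pos [ 0.517  -0.0301  0.2571] psi 172.03 tiltz [-0.001 -0.003 -1.   ] units [-0.04  0.06  2.68] twist 0.01 F [ 1.1 -0.  -1.2] open 0.444 q7 0.7
```

```bash
python3 -m jog '[{"translation":[-0.04,0.04,0.5],"twist":0,"claw":20},{"translation":[0,0,0.6],"twist":0,"claw":20},{"translation":[0,0,0.6],"twist":0,"claw":20},{"translation":[0,0,0.5],"twist":0,"claw":20},{"translation":[0,0,0.3],"twist":0,"claw":20},{"translation":[0,0,0],"twist":0,"claw":20},{"translation":[0,0,0],"twist":0,"claw":20},{"translation":[0,0,0],"twist":0,"claw":20}]' && python3 - <<'E'
from h import *
go(.519,-.0285,.112,172)
a=r.snapshot("top");b=r.snapshot("side");tp=r.get_state()["tool_pos"]
save("t3.png",a["img"]);save("s3.png",b["img"])
f=lambda s,c,r_:cv2.resize(s["img"][r_:r_+80,c:c+80],None,fx=5,fy=5,interpolation=cv2.INTER_CUBIC)
save("c3.png",np.hstack([f(a,290,165),f(b,290,150)]))
for P in(tp-[0,0,.022],tp,(.519,-.0285,.12),(.519,-.0285,.09)): print("px",np.round(proj(a,P),1),np.round(proj(b,P),1))
E
```

```text
clock: 10.83
tool_pos: [0.519, -0.0229, 0.1584]
eef_rot: [0.066, 0.998, 0.0, 0.001]
contact_force: [0.5, -0.2, -1.5]
opening: 0.435
t 10.83 pos [ 0.519  -0.0229  0.1584] psi 172.39 tiltz [ 0.001  0.    -1.   ] units [-0.02 -0.14  1.16] twist 0.07 F [ 0.5 -0.2 -1.5] open 0.435 q7 0.54
px [214.7 328. ] [189.5 332.5]
px [213.  328.3] [182.9 332.5]
px [216.4 330.2] [192.9 333.1]
px [218.5 329.8] [201.4 333. ]
```

View pics/c3.png

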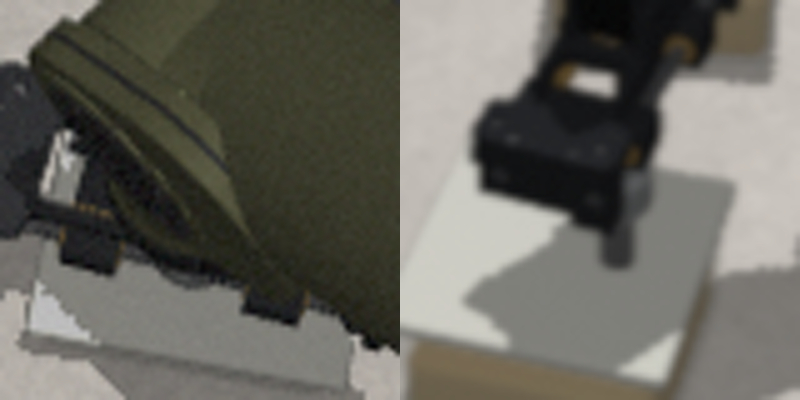

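```bash
python3 -m jog '[{"translation":[0.01,-0.13,0.1],"twist":0.06,"claw":20},{"translation":[0,0,0.1],"twist":0,"claw":20},{"translation":[0,0,0.1],"twist":0,"claw":20},{"translation":[0,0,0.1],"twist":0,"claw":20},{"translation":[0,0,0],"twist":0,"claw":20},{"translation":[0,0,0],"twist":0,"claw":20}]' && python3 - <<'E'
from h import *
go(.518,-.028,.112,172)
E
```

```text
clock: 11.43
tool_pos: [0.5174, -0.0281, 0.1411]
eef_rot: [0.069, 0.998, 0.0, -0.0]
contact_force: [0.2, 0.3, -1.2]
opening: 0.441
t 11.43 pos [ 0.5174 -0.0281  0.1411] psi 172.05 tiltz [-0.001  0.    -1.   ] units [-0.02  0.    0.73] twist 0.01 F [ 0.2  0.3 -1.2] open 0.441 q7 0.51
```

```bash
python3 -m jog '[{"translation":[0,0,0.06],"twist":0,"claw":20},{"translation":[0,0,0.06],"twist":0,"claw":20},{"translation":[0,0,0.06],"twist":0,"claw":20},{"translation":[0,0,0],"twist":0,"claw":20},{"translation":[0,0,0],"twist":0,"claw":20}]' && python3 - <<'E'
from h import *
go(.518,-.028,.112,172)
E
```

```text
clock: 11.85
tool_pos: [0.5175, -0.0282, 0.134]
eef_rot: [0.069, 0.998, -0.0, -0.0]
contact_force: [-0.4, -0.6, -1.6]
opening: 0.441
t 11.85 pos [ 0.5175 -0.0282  0.134 ] psi 172.03 tiltz [-0. -0. -1.] units [-0.01  0.01  0.55] twist 0.01 F [-0.4 -0.6 -1.6] open 0.441 q7 0.49
```

```bash
python3 -m jog '[{"translation":[0,0,0.1],"twist":0,"claw":20},{"translation":[0,0,0.1],"twist":0,"claw":20},{"translation":[0,0,0.1],"twist":0,"claw":20},{"translation":[0,0,0.1],"twist":0,"claw":20},{"translation":[0,0,0.04],"twist":0,"claw":20},{"translation":[0,0,0],"twist":0,"claw":20},{"translation":[0,0,0],"twist":0,"claw":20},{"translation":[0,0,0],"twist":0,"claw":20}]' && python3 - <<'E'
from h import *
go(.518,-.028,.1124,172)
E
```

```text
clock: 12.52
tool_pos: [0.5177, -0.0281, 0.1167]
eef_rot: [0.069, 0.998, 0.0, 0.0]
contact_force: [-0.1, 0.4, -1.7]
opening: 0.442
t 12.52 pos [ 0.5177 -0.0281  0.1167] psi 172.03 tiltz [ 0.  0. -1.] units [-0.01  0.    0.11] twist 0.01 F [-0.1  0.4 -1.7] open 0.442 q7 0.46
```

```bash
python3 -m jog '[{"translation":[0,0,0.04],"twist":0,"claw":20},{"translation":[0,0,0.04],"twist":0,"claw":20},{"translation":[0,0,0.02],"twist":0,"claw":20},{"translation":[0,0,0],"twist":0,"claw":20},{"translation":[0,0,0],"twist":0,"claw":20}]' && python3 - <<'E'
from h import *
go(.518,-.028,.1124,172)
E
```

```text
clock: 12.93
tool_pos: [0.5176, -0.0282, 0.1126]
eef_rot: [0.07, 0.998, -0.0, -0.0]
contact_force: [1.1, 1.0, -1.3]
opening: 0.438
t 12.93 pos [ 0.5176 -0.0282  0.1126] psi 172.03 tiltz [-0. -0. -1.] units [-0.01  0.01  0.  ] twist 0.0 F [ 1.1  1.  -1.3] open 0.438 q7 0.45
```

```bash
python3 -m jog '[{"translation":[0,0,0.03],"twist":0,"claw":20},{"translation":[0,0,0],"twist":0,"claw":20},{"translation":[0,0,0],"twist":0,"claw":70},{"translation":[0,0,0],"twist":0,"claw":70},{"translation":[0,0,0],"twist":0,"claw":70},{"translation":[0,0,0],"twist":0,"claw":70},{"translation":[0,0,0],"twist":0,"claw":70},{"translation":[0,0,0],"twist":0,"claw":70},{"translation":[0,0,-0.4],"twist":0,"claw":70},{"translation":[0,0,-0.7],"twist":0,"claw":70},{"translation":[0,0,-0.9],"twist":0,"claw":70},{"translation":[0,0,-0.9],"twist":0,"claw":70},{"translation":[0,0,-0.9],"twist":0,"claw":100},{"translation":[0,0,-0.4],"twist":0,"claw":100},{"translation":[0,0,0],"twist":0,"claw":100}]' && python3 - <<'E'
from h import *
go(.577,.344,.28,172)
E
```

```text
clock: 14.18
tool_pos: [0.5196, -0.0273, 0.2833]
eef_rot: [0.07, 0.998, 0.001, 0.004]
contact_force: [-0.1, -0.5, -1.7]
opening: 0.903
t 14.18 pos [ 0.5196 -0.0273  0.2833] psi 172.01 tiltz [ 0.007  0.001 -1.   ] units [-0.13  9.39  0.1 ] twist 0.0 F [-0.1 -0.5 -1.7] open 0.903 q7 0.74
```

```bash
python3 -m jog '[{"translation":[0,0.5,0],"twist":0,"claw":100},{"translation":[0,0.9,0],"twist":0,"claw":100},{"translation":[0,0.9,0],"twist":0,"claw":100},{"translation":[0,0.9,0],"twist":0,"claw":100},{"translation":[0,0.9,0],"twist":0,"claw":100},{"translation":[-0.05,0.9,0],"twist":0,"claw":100},{"translation":[-0.05,0.9,0],"twist":0,"claw":100},{"translation":[0,0.9,0],"twist":0,"claw":100},{"translation":[0,0.9,0],"twist":0,"claw":100},{"translation":[0,0.9,0],"twist":0,"claw":100},{"translation":[0,0.5,0],"twist":0,"claw":100},{"translation":[0,0.3,0],"twist":0,"claw":100},{"translation":[0,0,0],"twist":0,"claw":100},{"translation":[0,0,0],"twist":0,"claw":100}]' && python3 - <<'E'
from h import *
go(.577,.344,.18,172)
a=r.snapshot("top");b=r.snapshot("side");tp=r.get_state()["tool_pos"]
f=lambda s,c,r_:cv2.resize(s["img"][r_:r_+80,c:c+80],None,fx=4.9,fy=3.7*4.9/4.9,interpolation=cv2.INTER_CUBIC) if 0 else cv2.resize(s["img"][r_:r_+60,c:c+80],None,fx=5,fy=5,interpolation=cv2.INTER_CUBIC)
save("c4.png",np.vstack([np.hstack([f(a,290,180),f(b,290,165)]),np.hstack([f(a,140,140),f(b,225,290)])]))
for P in((.5775,.344,.124),(.5775,.344,.15),(.518,-.0281,.12),(.518,-.0281,.112)): print("px",np.round(proj(a,P),1),np.round(proj(b,P),1))
for c in("top","side"):print(c,[(d["location"],d["confidence"]) for d in r.spot_point("collar",c)],[(d["location"],d["confidence"]) for d in r.spot_point("port_top",c)])
E
```

```text
clock: 15.35
tool_pos: [0.5731, 0.3434, 0.2779]
eef_rot: [0.069, 0.998, -0.001, -0.001]
contact_force: [0.8, -0.5, -0.2]
opening: 1.002
t 15.35 pos [0.5731 0.3434 0.2779] psi 172.1 tiltz [-0.002 -0.002 -1.   ] units [-0.1   0.03  2.45] twist 0.02 F [ 0.8 -0.5 -0.2] open 1.002 q7 0.32
px [169.1 171.8] [313.2 261.4]
px [166.  168.4] [305.9 260. ]
px [216.8 330. ] [193.  333.4]
px [217.4 329.8] [195.3 333.4]
top [([221.2, 331.1], 0.7)] [([333.9, 381.8], 0.92), ([120.9, 337.6], 0.84), ([218.5, 329.6], 0.8)]
side [([197.2, 335.5], 0.73), ([347.8, 268.2], 0.47), ([328.8, 330.2], 0.45)] [([193.1, 334.0], 0.78), ([170.5, 431.3], 0.67)]
```

View pics/c4.png

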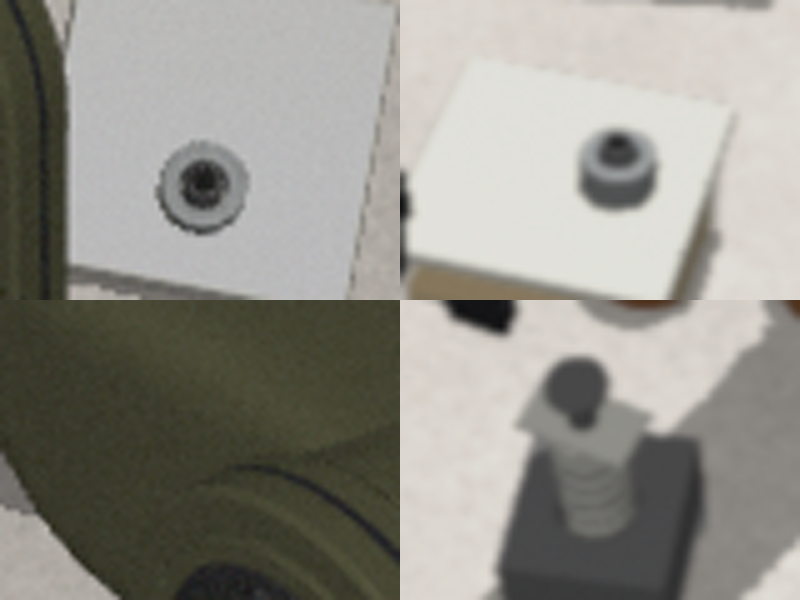

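```bash
python3 - <<'E'
from h import *
b=r.snapshot("side")
S=lambda u,v:atz(b,290+(v-300)/5,225+(u-400)/5,.124)[:2]
A,B,C=S(517,427),S(625,465),S(655,415)
for p,q in((A,B),(B,C)): d=q-p;print(np.linalg.norm(d).round(4),np.degrees(np.arctan2(d[1],d[0])).round(1))
print((A+C)/2); go(.5765,.345,.18,172)
E
python3 -m jog '[{"translation":[-0.08,0.04,0.5],"twist":0,"claw":100},{"translation":[0,0,0.7],"twist":0,"claw":100},{"translation":[0,0,0.5],"twist":0,"claw":100},{"translation":[0,0,0.3],"twist":0,"claw":100},{"translation":[0,0,0],"twist":0,"claw":100},{"translation":[0,0,0],"twist":0,"claw":100}]'; python3 -c "
from h import *
go(.5765,.345,.108,172)"
```

```text
0.0472 172.8
0.0243 -100.4
[0.57519993 0.34573373]
t 15.7 pos [0.5741 0.3425 0.2795] psi 171.95 tiltz [ 0.    -0.001 -1.   ] units [-0.05  0.07  2.49] twist -0.01 F [ 0.3 -1.2  0.2] open 1.002 q7 0.32
clock: 16.2
tool_pos: [0.5772, 0.3447, 0.1996]
eef_rot: [0.07, 0.998, 0.0, -0.0]
contact_force: [0.4, 0.9, 0.3]
opening: 1.001
t 16.2 pos [0.5772 0.3447 0.1996] psi 172.01 tiltz [-0.  0. -1.] units [0.02 0.01 2.29] twist 0.0 F [0.4 0.9 0.3] open 1.001 q7 0.26
```

```bash
python3 -m jog '[{"translation":[0.01,0.01,0.4],"twist":0,"claw":100},{"translation":[0,0,0.5],"twist":0,"claw":100},{"translation":[0,0,0.5],"twist":0,"claw":100},{"translation":[0,0,0.4],"twist":0,"claw":100},{"translation":[0,0,0.3],"twist":0,"claw":100},{"translation":[0,0,0.18],"twist":0,"claw":100},{"translation":[0,0,0],"twist":0,"claw":100},{"translation":[0,0,0],"twist":0,"claw":100}]'; python3 -c "
from h import *
go(.5765,.345,.108,172)"
```

```text
clock: 16.87
tool_pos: [0.577, 0.3456, 0.1087]
eef_rot: [0.07, 0.998, 0.0, 0.0]
contact_force: [-0.6, -0.3, -0.3]
opening: 1.001
t 16.87 pos [0.577  0.3456 0.1087] psi 172.02 tiltz [ 0.     0.001 -1.   ] units [ 0.01 -0.02  0.02] twist 0.0 F [-0.6 -0.3 -0.3] open 1.001 q7 0.19
```

```bash
python3 -m jog '[{"translation":[0,0,0],"twist":0,"claw":60},{"translation":[0,0,0],"twist":0,"claw":45},{"translation":[0,0,0],"twist":0,"claw":40},{"translation":[0,0,0],"twist":0,"claw":35},{"translation":[0,0,0],"twist":0,"claw":30},{"translation":[0,0,0],"twist":0,"claw":20},{"translation":[0,0,0],"twist":0,"claw":15},{"translation":[0,0,0],"twist":0,"claw":10},{"translation":[0,0,0],"twist":0,"claw":10},{"translation":[0,0,0],"twist":0,"claw":10},{"translation":[0,0,0],"twist":0,"claw":10},{"translation":[0,0,0],"twist":0,"claw":10}]' 25; python3 -c "
from h import *
go(.5765,.345,.2,172)"
```

```text
clock: 17.87
tool_pos: [0.5767, 0.3452, 0.1082]
eef_rot: [0.07, 0.998, 0.0, -0.0]
contact_force: [-0.2, 0.3, 0.5]
opening: 0.331
t 17.87 pos [0.5767 0.3452 0.1082] psi 172.03 tiltz [-0.  0. -1.] units [ 0.   -0.01 -2.3 ] twist 0.0 F [-0.2  0.3  0.5] open 0.331 q7 0.19
```

```bash
python3 -m jog '[{"translation":[0,0,-0.15],"twist":0,"claw":10},{"translation":[0,0,-0.25],"twist":0,"claw":10},{"translation":[0,0,-0.3],"twist":0,"claw":10},{"translation":[0,0,-0.3],"twist":0,"claw":10},{"translation":[0,0,-0.3],"twist":0,"claw":10},{"translation":[0,0,-0.4],"twist":0,"claw":10},{"translation":[0,0,-0.4],"twist":0,"claw":10},{"translation":[0,0,-0.4],"twist":0,"claw":10},{"translation":[0,0,-0.4],"twist":0,"claw":10},{"translation":[0,0,-0.4],"twist":0,"claw":10},{"translation":[0,0,-0.4],"twist":0,"claw":10},{"translation":[0,0,-0.4],"twist":0,"claw":10},{"translation":[0,0,-0.4],"twist":0,"claw":10},{"translation":[0,0,-0.3],"twist":0,"claw":10},{"translation":[0,0,-0.2],"twist":0,"claw":10},{"translation":[0,0,0],"twist":0,"claw":10},{"translation":[0,0,0],"twist":0,"claw":10}]' 30; python3 - <<'E'
from h import *
go(.518,-.028,.3,172)
b=r.snapshot("side"); tp=r.get_state()["tool_pos"]
save("s5.png",cv2.resize(b["img"][170:370,180:380],None,fx=3,fy=3,interpolation=cv2.INTER_CUBIC))
for P in(tp-[0,0,.104],tp,tp+[0,0,.042]):print(np.round(proj(b,P),1))
E
```

```text
clock: 19.28
tool_pos: [0.5767, 0.3451, 0.3084]
eef_rot: [0.07, 0.998, -0.0, 0.0]
contact_force: [-0.3, -0.1, -1.5]
opening: 0.329
t 19.28 pos [0.5767 0.3451 0.3084] psi 172.03 tiltz [ 0. -0. -1.] units [ 0.16 -9.44  0.21] twist 0.0 F [-0.3 -0.1 -1.5] open 0.329 q7 0.35
[290.3 257.4]
[254.9 250.7]
[238.7 247.6]
```

View pics/s5.png

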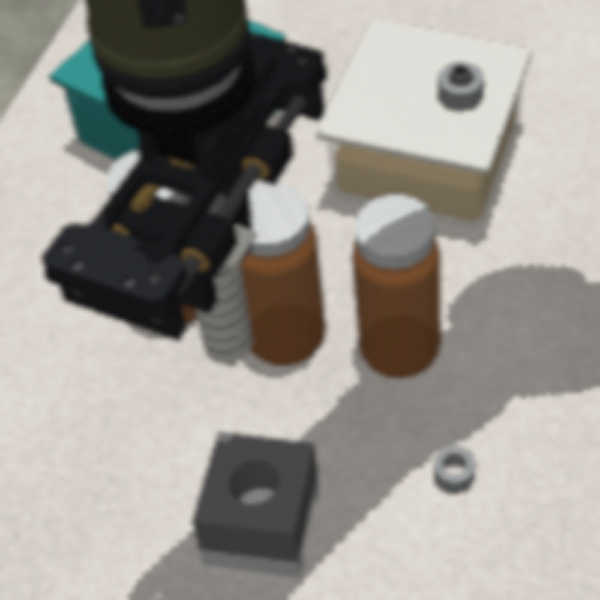

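```bash
python3 -m jog '[{"translation":[0,-0.2,0],"twist":0,"claw":10},{"translation":[0.01,-0.4,0],"twist":0,"claw":10},{"translation":[0.01,-0.55,0],"twist":0,"claw":10},{"translation":[0.01,-0.6,0],"twist":0,"claw":10},{"translation":[0.01,-0.6,0],"twist":0,"claw":10},{"translation":[0.01,-0.6,0],"twist":0,"claw":10},{"translation":[0.01,-0.6,0],"twist":0,"claw":10},{"translation":[0.01,-0.6,0],"twist":0,"claw":10},{"translation":[0.01,-0.6,0],"twist":0,"claw":10},{"translation":[0.01,-0.6,0],"twist":0,"claw":10},{"translation":[0.01,-0.6,0],"twist":0,"claw":10},{"translation":[0.01,-0.6,0],"twist":0,"claw":10},{"translation":[0.01,-0.6,0],"twist":0,"claw":10},{"translation":[0.01,-0.6,0],"twist":0,"claw":10},{"translation":[0.01,-0.55,0],"twist":0,"claw":10},{"translation":[0.01,-0.5,0],"twist":0,"claw":10},{"translation":[0.01,-0.4,0],"twist":0,"claw":10},{"translation":[0,-0.24,0],"twist":0,"claw":10},{"translation":[0,0,0],"twist":0,"claw":10},{"translation":[0,0,0],"twist":0,"claw":10}]'; python3 - <<'E'
from h import *
go(.518,-.028,.25,172)
E
```

```text
clock: 21.0
tool_pos: [0.5178, -0.0278, 0.308]
eef_rot: [0.07, 0.998, 0.0, -0.0]
contact_force: [-0.2, 0.8, -1.9]
opening: 0.332
t 21.0 pos [ 0.5178 -0.0278  0.308 ] psi 171.99 tiltz [-0.     0.001 -1.   ] units [-0.01 -0.    1.45] twist -0.0 F [-0.2  0.8 -1.9] open 0.332 q7 0.78
```

```bash
python3 -m jog '[{"translation":[0,0,0.25],"twist":0,"claw":10},{"translation":[0,0,0.3],"twist":0,"claw":10},{"translation":[0,0,0.3],"twist":0,"claw":10},{"translation":[0,0,0.3],"twist":0,"claw":10},{"translation":[0,0,0.25],"twist":0,"claw":10},{"translation":[0,0,0.15],"twist":0,"claw":10},{"translation":[0,0,0],"twist":0,"claw":10},{"translation":[0,0,0],"twist":0,"claw":10},{"translation":[0,0,0],"twist":0,"claw":10}]'; python3 - <<'E'
from h import *
go(.518,-.028,.234,172)
a=r.snapshot("top");b=r.snapshot("side"); tp=r.get_state()["tool_pos"]
f=lambda s,c,r_:cv2.resize(s["img"][r_:r_+80,c:c+66],None,fx=6,fy=6,interpolation=cv2.INTER_CUBIC)
save("c6.png",np.hstack([f(a,297,177),f(b,300,145)]))
for P in(tp-[0,0,.104],(.518,-.028,.12)):print(np.round(proj(a,P),1),np.round(proj(b,P),1))
for n in("syringe","port_top"):
  for c in("top","side"):print(n,c,[(np.round(d["location"],1),round(d["confidence"],2)) for d in r.spot_point(n,c)])
E
```

```text
clock: 21.75
tool_pos: [0.5184, -0.0277, 0.2466]
eef_rot: [0.069, 0.998, 0.0, 0.0]
contact_force: [-0.1, 0.6, -1.2]
opening: 0.33
t 21.75 pos [ 0.5184 -0.0277  0.2466] psi 172.03 tiltz [ 0.001  0.    -1.   ] units [ 0.01 -0.01  0.31] twist 0.01 F [-0.1  0.6 -1.2] open 0.33 q7 0.69
[214.9 330.2] [186.4 333.3]
[216.8 329.9] [193.1 333.4]
syringe top [(array([210.4, 251.1]), 0.61), (array([212.2, 328.8]), 0.41)]
syringe side [(array([187. , 331.3]), 0.72)]
port_top top [(array([218.7, 328.2]), 0.89), (array([118.7, 337.6]), 0.73), (array([332.4, 380.4]), 0.68), (array([217.2, 329.6]), 0.44)]
port_top side [(array([171.4, 432.9]), 0.93), (array([182.4, 241.8]), 0.79)]
```

View pics/c6.png

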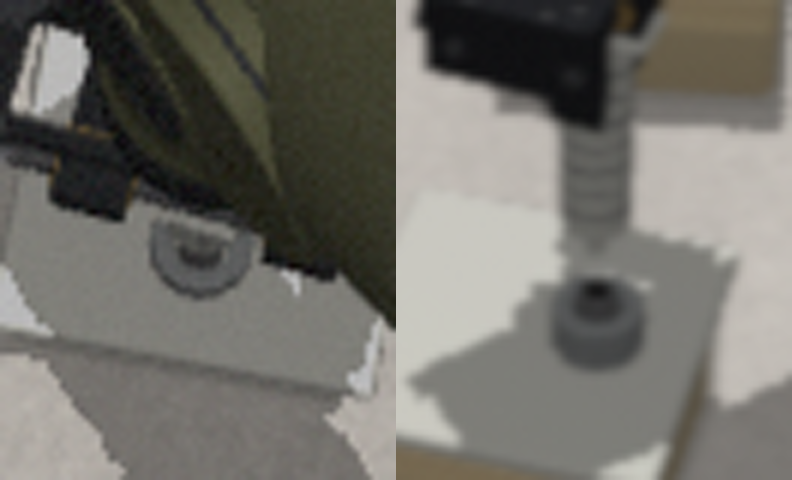

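```bash
python3 -m jog '[{"translation":[0,0,0.1],"twist":0,"claw":10},{"translation":[0,0,0.1],"twist":0,"claw":10},{"translation":[0,0,0.08],"twist":0,"claw":10},{"translation":[0,0,0],"twist":0,"claw":10},{"translation":[0,0,0],"twist":0,"claw":10},{"translation":[0,0,0],"twist":0,"claw":10},{"translation":[0,0,0],"twist":0,"claw":10},{"translation":[0,0,0],"twist":0,"claw":10},{"translation":[0,0,0],"twist":0,"claw":10}]'; python3 - <<'E'
from h import *
go(.518,-.028,.234,172)
a=r.snapshot("top");b=r.snapshot("side"); tp=r.get_state()["tool_pos"]
f=lambda s,c,r_:cv2.resize(s["img"][r_:r_+60,c:c+40],None,fx=10,fy=10,interpolation=cv2.INTER_CUBIC)
save("c7.png",np.hstack([f(a,310,185),f(b,314,160)]))
for P in(tp-[0,0,.104],(.518,-.028,.12)):print(np.round(proj(a,P),1),np.round(proj(b,P),1))
E
```

```text
clock: 22.8
tool_pos: [0.5181, -0.0279, 0.2351]
eef_rot: [0.07, 0.998, -0.0, 0.0]
contact_force: [-0.4, 0.1, -1.2]
opening: 0.329
t 22.8 pos [ 0.5181 -0.0279  0.2351] psi 172.03 tiltz [ 0. -0. -1.] units [ 0.   -0.    0.03] twist 0.0 F [-0.4  0.1 -1.2] open 0.329 q7 0.67
[215.9 330. ] [189.9 333.4]
[216.8 329.9] [193.1 333.4]
```

View pics/c7.png

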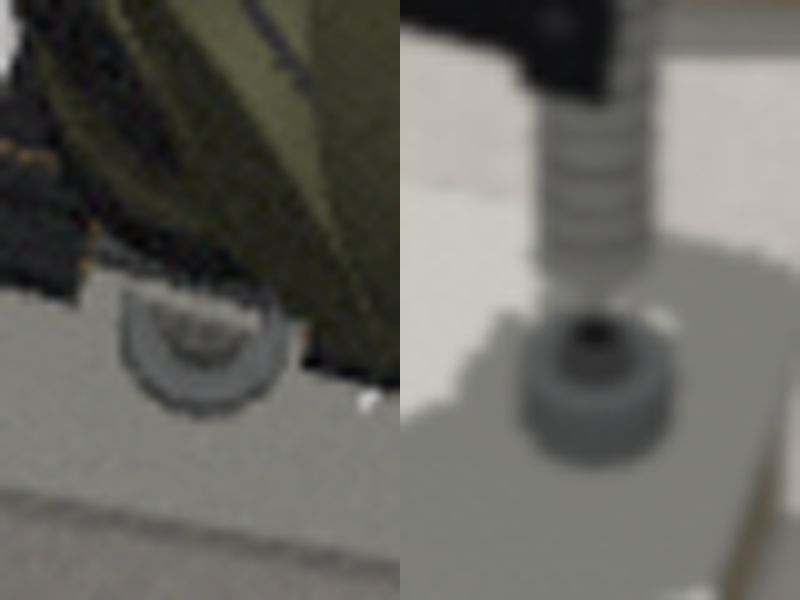

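```bash
python3 -c "
from plant import r
print(r.finish_job())
s=r.get_state();print(s['clock'],s['tool_pos'],s['opening'])"
```

```text
the job is handed in; nothing more can be done
None
the job is handed in; nothing more can be done
```

I slipped the larger steel collar over the port on the white-lidded tub until it sat on the lid, and let go of it. I then drew the syringe out of its stand and carried it over the jars with the tip about 5 cm above their caps. I handed the job in at about 23 s, with the arm still holding the syringe upright over the port.

- **Collar:** the pictures taken after release show it flat on the lid around the port. I felt no sideways force on the way down.
- **Syringe grip:** the fingers were 0.329 open, about 29 mm across the 30 mm barrel. The commanded grip was 30 N and the tool pointed straight down.
- **Tip position:** I worked it out from the gripper's position at about 11 mm above the rubber top. The side picture puts the barrel's axis within about 0.1 px of the port's axis.
- **Jars:** the path cleared them, and the wrist showed no contact force. I did not measure their positions again afterwards.

**Less certain:** the two cameras disagreed by 3–6 mm sideways (in y) around the stand and collar, so I used the average there. The arm partly hid the port in the last top view, so the sideways alignment in y rests on where the collar went down freely and on the side camera. I could only just see the nozzle tip in the last pictures. The hand-in gave no verdict.

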